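# Unhook the cutlery caddy from its lipped dock

## Task

The dark green cutlery caddy is caught in its dock: the upturned hook on its back stands behind the dock's red retaining rod, whose height you have to feel for. Lift it gently until you feel the rod, tilt it back so that the hook slips out under the rod, never forcing it against the dock (stay well under 20 N), and draw it towards the front and out. Then set it down gently, upright, in the middle of the striped wooden chopping board and let go; leave everything else where it is.

Things in the scene. Friction and masses are not known exactly. Their poses are not given: they have to be found in the camera images.
- caddy_mid (a point): Centre of the dark green cutlery caddy (0.2 to 0.35 kg), half-way up, 70 mm above its underside. Axes: z up, +x to its back (the hook side), y along its length. Open body 80 (x) x 140 (y) mm with walls 90 mm high; an arched carrying handle along y over its middle, top 142 mm above the underside.
- caddy_handle (a point): Grasp point in the caddy's arched handle, 126 mm above the caddy's underside, over its centre; to the touch the handle is an upright flat plate 12 mm thick in the caddy's x and 116 mm long in y, top 16 mm above this point: grasp it from above, closing along x. Axes as the caddy's.
- hook_tip (a point): Top of the hook's upturned finger: in the caddy's axes x = +84.5, y = 0, 76 mm above its underside. The hook, 44 mm wide in y: a level arm 5 mm thick from the back wall (x = +40) to x = +87 mm, lower face 50 mm above the caddy's underside, ending in a finger 5 mm thick (x = +82 to +87) that rises to 76 mm: arm and finger measure 26 mm across the arm.
- dock: Grey dock screwed to the worktop, base 140 x 240 x 12 mm. Origin on the worktop under the seated caddy's centre (caddy within 1 mm of it in x and 3 mm in y, same way round), +x to its back, z up. Steel front lip rising 9 mm over the base, at x = -47 to -51 mm. Behind the caddy two posts 123 mm high at x = 62, y = +-106 mm carry a gate with two rods.
- dock_seat (a point): Centre of the dock's seat on top of its base, on which the caddy stands, 12 mm above the worktop; axes as the dock's. Lifted level from here, the caddy rises only 2 to 16 mm (by the gate's height) until its hook arm meets the red rod from below, and the hook's finger cannot yet pass. Behind and above the gate is free space.
- dock_rods (a point): Point midway between the rods at the gate's middle height, 64.5 mm over the worktop. Both rods run along y, 6 mm thick: bare steel one 10 mm in front (-x) of this point and 14.5 mm lower, under the hook's arm; red one 10 mm behind and 14.5 mm higher, over the arm, in front of the finger. The rigid gate is clamped up to 7 mm higher or lower than this point says: unreported, to be felt.
- hook_arm (a point): Middle of the lower face of the hook's arm (caddy x = +63.5, 50 mm above its underside), axes as the caddy's. Tilted back (caddy's top away from the front, finger sinking) by 23 to 33 degrees, arm and finger pass between the rods, moving along the arm, with only about 2.5 to 3 mm to spare in all across the arm. Pressing on the dock with over 20 N counts as forcing.
- board_top (a point): Centre of the upper face of the striped wooden chopping board, 210 (x) x 330 (y) x 22 mm, lying loose and flat on the worktop (0.95 kg).
- timer: Red and white egg timer, 65 mm across, 52 mm high, to be left alone; origin at its underside.
- bowl: Olive green and white bowl, 120 mm across, 61 mm high, to be left alone; origin at its underside.
- glass: Clear drinking glass, 81 mm across, 93 mm high, to be left alone; origin at its underside.
- caddy: The same caddy with its hook, taken whole; origin at the centre of its underside, axes as point caddy_mid's.
- board: The same chopping board, taken whole; origin at the centre of its underside.

How it is judged:
By the outcome, as a careful person would: the job done as asked, in the order asked, and still so for the second after the job is handed in, with the robot touching nothing.
It also fails if it takes over 61 s, if anything falls off the work surface, if the arm or the gripper's body presses on something with over 40 N, if the wrist force passes 120 N, or if a joint passes its speed limit or range.

## Robot

A 6-joint arm with a two-finger parallel gripper is mounted at the origin on a cart in front of the work surface, level with it; the furniture and walls round the work are solid. World frame = base frame: x ahead of the robot, y to its left, z up, the work surface at z = 0. Lengths are in m, angles in rad, forces in N, time in s.
With the tool pointing down it reaches from about 0.425 to 0.95 m from the base axis. Payload 3.5 kg.
Tool frame: the origin (TCP) lies on the mounting face of the last link; the fingertips stand 173 mm ahead of it and the grasp point (between the pads) lies 155 mm ahead of it; z points along the fingers, x is the direction in which the jaws open and shut, and the axes are right-handed (so a half turn about z gives the same grasp; the last joint's range is limited). The gripper opens to 85 mm and grips with 20 to 120 N. Pads are 22 mm wide; open, the fingers measure 114 mm over their backs; the gripper's body (76 mm by 85 mm) begins 54 mm behind the grasp point. The pads swing forward as they close: fully open they stand 13 mm farther back than shut.
Start: joints at [-1.285, 0.286, 1.577, -0, 1.279, -0.15], TCP at [0.285, -0.612, 0.405] pointing down, gripper open.
Joint ranges: [-2.77, 2.77], [-0.9, 2.22], [0.21, 2.48], [-1.53, 4.67], [0.24, 2.81], [-2.84, 2.84]. Speed limits (rad/s): [2.79, 2.79, 3.14, 3.14, 3.14, 3.14].

## Interface

Orientations are given as a unit quaternion [x, y, z, w].
In Python, from plant import get_state, read_camera, sign_off gives the robot as it stands.
- The arm moves only by the shell command python3 -m jog 'ROWS' [FORCE]. ROWS is JSON, a list of rows, each an object of numbers: "grip": the closure, from 0 (fully open) to 1 (shut); "x", "y", "z": the shift along the tool's x, y, z in mm; "rx", "ry", "rz": the turn, a rotation vector about the tool's x, y, z in degrees. A call has 1 to 8 rows; each row shifts and turns the commanded pose from where the row before left it, along the tool's axes as they then stand; what a row does not reach is not made up. A row lasts 1/12 s, in which the tool goes at most 41.7 mm and 7.16 degrees, less where a joint would pass 70% of its speed; a pose out of reach is approached as far as the arm can. A call with a gripper value outside its range is refused whole. The fingers move at their own pace and stop on an object; FORCE is the grip in N (left out, the last holds). Time passes only in rows, so rows that do not move let the fingers close. It gives the time, the measured TCP pose, the force and the opening at its end, in the units of the state.
- get_state(): the state, without advancing time (a new reading comes with each control period).
- read_camera(name): name is "scene" or "top" or "wrist"; returns a dict with "frame" (400x640x3 uint8, red, green, blue), "intrinsics" (3x3 intrinsics, pixels), "R" (3x3) and "t" (3): a world point X has camera coordinates R X + t. Camera axes: x right, y down, z forward; pixel columns grow to the right and rows downward; lengths in m; the calibration is good to about 2 mm. The wrist camera is an equidistant fisheye: a pixel r from the principal point sees the ray r / f radians off the axis. A picture is of the moment at which its call begins. There is no depth.
- sign_off(): hands the job in, once; it reports no verdict.
The state is a dict: "time": time; "qpos": joint angles; "dq": joint speeds; "joint_efforts": joint torques, N m; "eef_pos": TCP position; "tcp_rot": TCP orientation; "contact_force": force on the tool from outside, world axes, zero at the start; "wrist_torque": the same for the moment, N m; "opening": opening from 0.0 (shut) to 1.0 (fully open).
Only numpy, scipy, OpenCV 4.12 (cv2) and the standard library are available. Lean on these libraries where they do the work, as an engineer would, in place of code of your own. Each camera call takes 0.05 s, during which the arm holds its last target.

## Working session

There is one attempt and no reset: what is moved stays moved. The work goes in short steps, Python scripts to look and compute and a shell command to move; the robot and the scene stay as the last step left them, time stands still between calls to the robot, and variables do not carry over. Pictures are saved under pics/ and viewed, and the job is handed in when it is done.

```bash
ls; mkdir -p pics; python3 - <<'E'
from plant import get_state, read_camera
import cv2
s=get_state()
print({k:s[k] for k in s})
for n in ["scene","top","wrist"]:
    d=read_camera(n)
    cv2.imwrite(f"pics/{n}0.png",d["frame"][:,:,::-1])
    print(n,d["intrinsics"],d["R"],d["t"])
E
```

```text
pics
{'time': 0.0, 'qpos': array([-1.28499862e+00,  2.87183675e-01,  1.57815652e+00,  1.53068857e-05,
        1.27860005e+00, -1.50014665e-01]), 'dq': array([-0.00031865,  0.00039546, -0.00109704, -0.00068362,  0.00084096,
       -0.00027936]), 'joint_efforts': array([ 9.69159191e-04, -4.05981338e+01, -2.92625731e+01, -2.38465248e-05,
        5.86585971e-03, -4.61174565e-06]), 'eef_pos': array([ 0.28489805, -0.61165886,  0.40334578]), 'tcp_rot': array([ 8.43249965e-01, -5.37520343e-01, -8.79576069e-04, -7.77300159e-04]), 'contact_force': array([0.02472927, 1.0966493 , 0.10020711]), 'wrist_torque': array([0.00366292, 0.04115866, 0.0532045 ]), 'opening': 1.0020238365026712}
scene [[402.10554663   0.         314.453207  ]
 [  0.         402.10554663 196.5061623 ]
 [  0.           0.           1.        ]] [[-0.83244856 -0.55383057 -0.01735204]
 [-0.38776284  0.60463467 -0.69574197]
 [ 0.39581482 -0.57244093 -0.71808218]] [0.48747416 0.31855513 0.75388369]
top [[411.70722167   0.         322.63512217]
 [  0.         411.70722167 197.21038318]
 [  0.           0.           1.        ]] [[-0.0105089  -0.99971503 -0.02143409]
 [-0.99873975  0.01154584 -0.04884269]
 [ 0.04907624  0.0208938  -0.99857647]] [0.01463711 0.60446485 1.08029626]
wrist [[309.70691629   0.         319.06240408]
 [  0.         309.70691629 201.84350311]
 [  0.           0.           1.        ]] [[ 0.42228277 -0.90646023 -0.0026664 ]
 [-0.86786038 -0.40514646  0.28753209]
 [-0.26171668 -0.11910578 -0.95776729]] [-0.67345074 -0.03761889  0.37952802]
```

View pics/scene0.png

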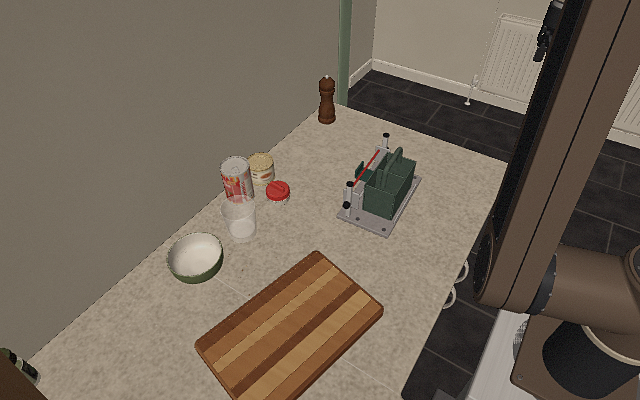

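View pics/top0.png

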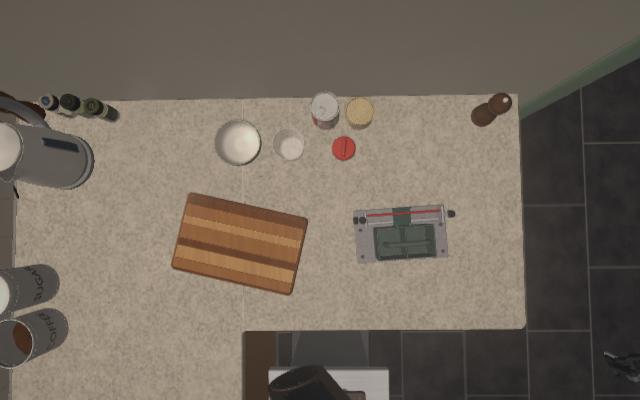

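View pics/wrist0.png

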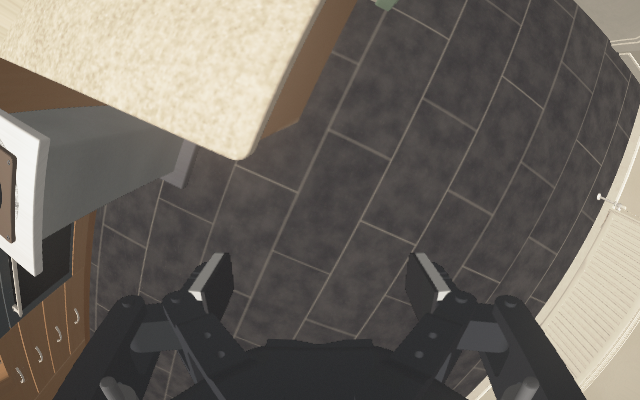

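The overview shows the dock and caddy at (402,235) in the top view, the board at (240,243), and the other items behind. I'll zoom in next to measure.

```bash
cat > h.py <<'E'
import numpy as np, cv2
from plant import get_state, read_camera
from scipy.spatial.transform import Rotation as Ro
def ray(d,u,v,fish=False):
    K=d["intrinsics"];R=np.array(d["R"]);t=np.array(d["t"])
    a=(u-K[0][2])/K[0][0];b=(v-K[1][2])/K[1][1]
    if fish:
        th=np.hypot(a,b); s=np.sin(th)/th if th>1e-9 else 1; c=np.array([a*s,b*s,np.cos(th)])
    else: c=np.array([a,b,1.])
    return -R.T@t, R.T@c/np.linalg.norm(c)
def plane(d,u,v,z,fish=False):
    o,r=ray(d,u,v,fish); return o+r*(z-o[2])/r[2]
def tri(*rays):
    A=np.zeros((3,3));b=np.zeros(3)
    for o,r in rays:
        P=np.eye(3)-np.outer(r,r);A+=P;b+=P@o
    x=np.linalg.solve(A,b); return x,[np.linalg.norm((np.eye(3)-np.outer(r,r))@(x-o)) for o,r in rays]
def proj(d,X,fish=False):
    K=d["intrinsics"];c=np.array(d["R"])@X+np.array(d["t"])
    if fish:
        rr=np.hypot(c[0],c[1]);th=np.arctan2(rr,c[2]);a,b=c[0]/rr*th,c[1]/rr*th
    else: a,b=c[0]/c[2],c[1]/c[2]
    return np.array([K[0][0]*a+K[0][2],K[1][1]*b+K[1][2]])
E
python3 - <<'E'
from h import *
for n,(x0,y0,w,h) in {"scene":(325,120,110,125),"top":(345,195,120,80)}.items():
    d=read_camera(n); f=d["frame"]
    np.save(f"pics/{n}.npy",f)
    c=cv2.resize(f[y0:y0+h,x0:x0+w],None,fx=600//h if n=="scene" else 6,fy=600//h if n=="scene" else 6,interpolation=cv2.INTER_CUBIC)
    print(c.shape); cv2.imwrite(f"pics/{n}_z.png",c[:600,:800,::-1])
d=read_camera("top");f=d["frame"]
hsv=cv2.cvtColor(f,cv2.COLOR_RGB2HSV)
m=cv2.inRange(hsv,(5,80,40),(25,255,255));
n,l,st,ce=cv2.connectedComponentsWithStats(cv2.morphologyEx(m,cv2.MORPH_CLOSE,np.ones((5,5))))
for i in range(1,n):
    if st[i,4]>3000:
        print(st[i],ce[i]); c=cv2.findContours((l==i).astype(np.uint8),0,2)[0][0]
        r=cv2.minAreaRect(c);print(r);b=cv2.boxPoints(r)
        P=np.array([plane(d,*p,0.022) for p in b]);print(P,P.mean(0),np.linalg.norm(P[1]-P[0]),np.linalg.norm(P[2]-P[1]))
E
```

```text
(500, 440, 3)
(480, 720, 3)
[ 171  193  137  102 9833] [239.13230957 243.36285976]
((238.91934204101562, 243.29226684570312), (124.30261993408203, 79.81287384033203), 12.938055992126465)
[[0.42098233 0.41464854 0.022     ]
 [0.62635179 0.36826316 0.022     ]
 [0.54893208 0.04589397 0.022     ]
 [0.34615595 0.09448944 0.022     ]] [0.48560554 0.23082378 0.022     ] 0.21054266928575038 0.3315353755437901
```

View pics/scene_z.png

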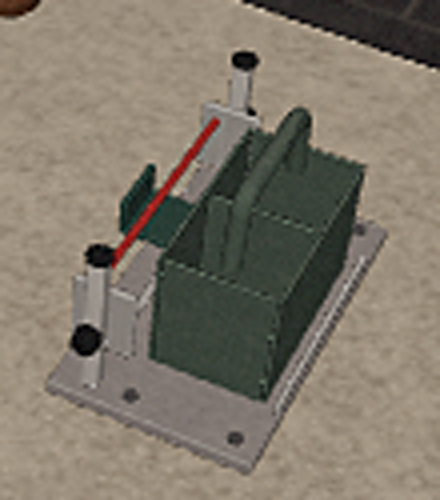

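View pics/top_z.png

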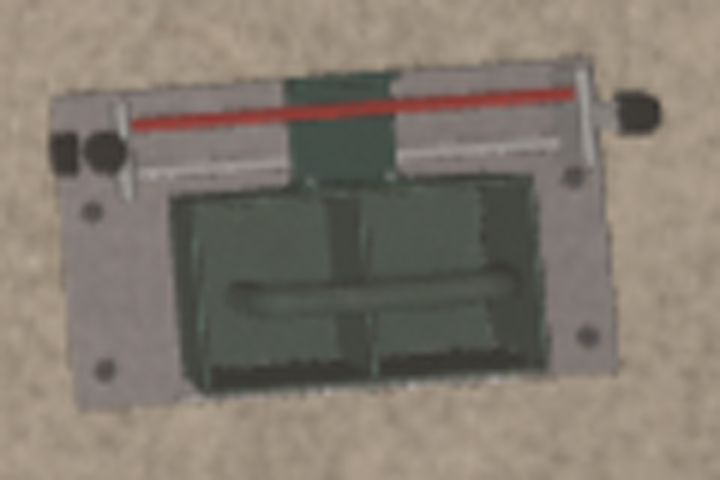

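```bash
python3 - <<'E'
from h import *
T=read_camera("top");S=read_camera("scene")
tz=lambda u,v:(345+(u-2.5)/6,195+(v-2.5)/6); sz=lambda u,v:(325+(u-1.5)/4,120+(v-1.5)/4)
C=np.array([plane(T,*tz(*p),0.012) for p in [(52,97),(590,57),(617,372),(78,410)]])
print("base corners",C.round(4),C.mean(0).round(4),np.linalg.norm(C[0]-C[1]),np.linalg.norm(C[1]-C[2]))
ydir=(C[0]+C[3]-C[1]-C[2]);print("yaw",np.degrees(np.arctan2(-ydir[0],ydir[1])))
xd=(C[0]+C[1]-C[2]-C[3]);print(np.degrees(np.arctan2(xd[1],xd[0])))
for nm,a,b in [("redL",(135,125),(113,265)),("redR",(575,93),(217,120)),("front-right corner base",(617,372),(385,232)),("front-left base",(78,410),(250,470)),("cad top FL",(207,392),(268,290)),("cad top FR",(547,370),(365,168)),("cad top BL",(172,198),(157,262)),("cad BR",(533,178),(255,130))]:
    print(nm,*tri(ray(T,*tz(*a)),ray(S,*sz(*b))))
for p in [(240,297),(505,283),(372,290)]: print("handle",plane(T,*tz(*p),0.154))
E
```

```text
base corners [[ 0.5678 -0.073   0.012 ]
 [ 0.5828 -0.3104  0.012 ]
 [ 0.4445 -0.3188  0.012 ]
 [ 0.4299 -0.0825  0.012 ]] [ 0.5062 -0.1962  0.012 ] 0.23787772829482423 0.13856827213643183
yaw 3.5884061731018257
3.6960489900842997
redL [ 0.54974724 -0.10493702  0.09694719] [np.float64(0.005616733740709574), np.float64(0.0056167337407094274)]
redR [ 0.56583802 -0.28686907  0.0754829 ] [np.float64(0.0002742027912206354), np.float64(0.0002742027912203534)]
front-right corner base [ 0.44481525 -0.31975499  0.00692406] [np.float64(0.0008797634270803691), np.float64(0.0008797634270802877)]
front-left base [ 0.42977252 -0.08256951  0.00621332] [np.float64(0.0005951661871583502), np.float64(0.0005951661871583648)]
cad top FL [ 0.4504171  -0.12648813  0.1115503 ] [np.float64(0.0031630742763179), np.float64(0.003163074276318044)]
cad top FR [ 0.45380692 -0.26650419  0.09978779] [np.float64(0.00028270377289900026), np.float64(0.0002827037728989671)]
cad top BL [ 0.523092   -0.11714725  0.10330834] [np.float64(0.002100180512098416), np.float64(0.002100180512098281)]
cad BR [ 0.53016068 -0.26350945  0.09885349] [np.float64(0.0014587334146851073), np.float64(0.0014587334146850038)]
handle [ 0.48809652 -0.13641706  0.154     ]
handle [ 0.49250915 -0.23766051  0.154     ]
handle [ 0.4903068  -0.18689873  0.154     ]
```

```bash
cat >> h.py <<'E'
def pose():
    s=get_state(); return np.array(s["eef_pos"]),Ro.from_quat(s["tcp_rot"]),s
def rot(yaw,tilt=0):  # caddy frame R; tool: x=caddy x, z=-caddy z
    Rc=Ro.from_euler('z',yaw,degrees=True)*Ro.from_euler('y',tilt,degrees=True)
    return Rc*Ro.from_euler('x',180,degrees=True)
def delta(pt,Rt):
    p,R,s=pose(); print("shift mm",(R.inv().apply(pt-p)*1e3).round(2),"rv deg",np.degrees((R.inv()*Rt).as_rotvec()).round(2))
E
python3 - <<'E'
from h import *
delta(np.array([.47,-.195,.42]),rot(3.65))
d=read_camera("wrist");p,R,s=pose();print("cam in tool",R.inv().apply(-np.array(d["R"]).T@d["t"]-p), (np.array(d["R"])@R.as_matrix()).round(3))
E
```

```text
shift mm [-299.8  -343.73  -15.34] rv deg [-1.000e-02  1.000e-02 -6.868e+01]
cam in tool [-0.00029503 -0.07313895  0.03103785] [[ 1.    -0.     0.001]
 [ 0.     0.958 -0.288]
 [-0.001  0.288  0.958]]
```

```bash
python3 -m jog '[{"x":-25,"y":-28.6},{"x":-25,"y":-28.6},{"x":-25,"y":-28.6},{"x":-25,"y":-28.6},{"x":-25,"y":-28.6},{"x":-25,"y":-28.6},{"x":-25,"y":-28.6},{"x":-25,"y":-28.6}]' 40; python3 -m jog '[{"x":-25,"y":-28.6},{"x":-25,"y":-28.6},{"x":-25,"y":-28.6},{"x":-25,"y":-28.6},{},{}]'; python3 -m jog '[{"rz":-7},{"rz":-7},{"rz":-7},{"rz":-7},{"rz":-7},{"rz":-7},{"rz":-7},{"rz":-7}]' ; python3 -m jog '[{"rz":-7},{"rz":-5.7},{},{},{}]'; python3 - <<'E'
from h import *
delta(np.array([.47,-.195,.42]),rot(3.65)); print(pose()[2])
d=read_camera("wrist");np.savez("pics/w1.npz",**d);cv2.imwrite("pics/w1.png",d["frame"][:,:,::-1])
E
```

```text
shift mm [-299.81 -343.71  -15.33] rv deg [-1.000e-02  1.000e-02 -6.868e+01]
{'time': 0.45, 'qpos': array([-1.28499759e+00,  2.86389351e-01,  1.57680320e+00, -1.69808075e-05,
        1.27859874e+00, -1.49966158e-01]), 'dq': array([-0.00111544, -0.00142347, -0.00147721, -0.00042252,  0.00183157,
       -0.00085343]), 'joint_efforts': array([-4.97257934e-04, -4.05360210e+01, -2.92448294e+01, -1.06968698e-04,
        1.55448353e-03,  6.24157025e-06]), 'eef_pos': array([ 0.28495947, -0.61187377,  0.40460927]), 'tcp_rot': array([ 8.43240286e-01, -5.37536799e-01, -8.01793493e-05, -5.91757675e-05]), 'contact_force': array([-0.82687284, -0.3538321 ,  0.48835911]), 'wrist_torque': array([-0.02142515,  0.0318405 , -0.0050479 ]), 'opening': 1.0015808929303327}$[0]: bad value
$[0]: bad value
$[0]: bad value
$[0]: bad value
```

View pics/w1.png

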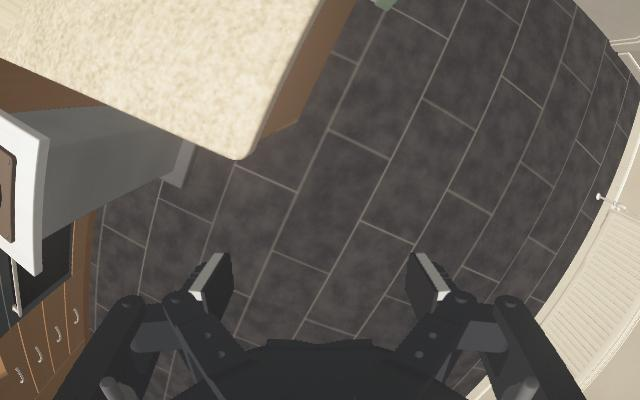

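```bash
python3 -m jog '[{"grip":0,"x":-25,"y":-28.6,"z":0,"rx":0,"ry":0,"rz":0}]' 40; python3 -m jog '[{"grip":0,"x":-25,"y":-28.6,"z":0}]'
```

```text
time: 0.58
eef_pos: [0.298, -0.5805, 0.4043]
tcp_rot: [0.842, -0.54, 0.0, 0.002]
contact_force: [0.7, 1.5, 0.6]
opening: 1.002$[0]: bad value
```

```bash
python3 -m jog '[{"grip":0,"x":-25,"y":-28.6,"z":0,"rx":0,"ry":0,"rz":0},{"grip":0,"x":-25,"y":-28.6,"z":0,"rx":0,"ry":0,"rz":0},{"grip":0,"x":-25,"y":-28.6,"z":0,"rx":0,"ry":0,"rz":0},{"grip":0,"x":-25,"y":-28.6,"z":0,"rx":0,"ry":0,"rz":0},{"grip":0,"x":-25,"y":-28.6,"z":0,"rx":0,"ry":0,"rz":0},{"grip":0,"x":-25,"y":-28.6,"z":0,"rx":0,"ry":0,"rz":0},{"grip":0,"x":-25,"y":-28.6,"z":0,"rx":0,"ry":0,"rz":0},{"grip":0,"x":-25,"y":-28.6,"z":0,"rx":0,"ry":0,"rz":0}]' ; python3 -m jog '[{"grip":0,"x":-25,"y":-28.6,"z":0,"rx":0,"ry":0,"rz":0},{"grip":0,"x":-25,"y":-28.6,"z":0,"rx":0,"ry":0,"rz":0},{"grip":0,"x":-25,"y":-28.6,"z":0,"rx":0,"ry":0,"rz":0},{"grip":0,"x":0,"y":0,"z":0,"rx":0,"ry":0,"rz":-7},{"grip":0,"x":0,"y":0,"z":0,"rx":0,"ry":0,"rz":-7},{"grip":0,"x":0,"y":0,"z":0,"rx":0,"ry":0,"rz":-7},{"grip":0,"x":0,"y":0,"z":0,"rx":0,"ry":0,"rz":-7},{"grip":0,"x":0,"y":0,"z":0,"rx":0,"ry":0,"rz":-7}]'; python3 -m jog '[{"grip":0,"x":0,"y":0,"z":0,"rx":0,"ry":0,"rz":-7},{"grip":0,"x":0,"y":0,"z":0,"rx":0,"ry":0,"rz":-7},{"grip":0,"x":0,"y":0,"z":0,"rx":0,"ry":0,"rz":-7},{"grip":0,"x":0,"y":0,"z":0,"rx":0,"ry":0,"rz":-7},{"grip":0,"x":0,"y":0,"z":0,"rx":0,"ry":0,"rz":-5.7},{"grip":0,"x":0,"y":0,"z":0,"rx":0,"ry":0,"rz":0},{"grip":0,"x":0,"y":0,"z":0,"rx":0,"ry":0,"rz":0},{"grip":0,"x":0,"y":0,"z":0,"rx":0,"ry":0,"rz":0}]'; python3 - <<'E'
from h import *
delta(np.array([.47,-.195,.42]),rot(3.65)); print(pose()[2])
d=read_camera("wrist");np.savez("pics/w1.npz",**d);cv2.imwrite("pics/w1.png",d["frame"][:,:,::-1])
E
```

```text
time: 1.25
eef_pos: [0.4237, -0.2974, 0.4051]
tcp_rot: [0.843, -0.538, 0.0, 0.0]
contact_force: [0.2, -0.1, 0.3]
opening: 1.002
time: 1.92
eef_pos: [0.4695, -0.1948, 0.4049]
tcp_rot: [0.967, -0.256, 0.0, 0.0]
contact_force: [-0.0, -0.3, -0.4]
opening: 1.0
time: 2.58
eef_pos: [0.4694, -0.195, 0.4048]
tcp_rot: [1.0, 0.031, 0.0, 0.0]
contact_force: [-0.4, 0.3, 0.3]
opening: 1.001
shift mm [ 5.800e-01 -1.000e-02 -1.518e+01] rv deg [ 0.01 -0.01 -0.11]
{'time': 2.5833, 'qpos': array([-5.93611390e-01, -8.65034396e-02,  1.97968126e+00, -1.91834163e-06,
        1.24825898e+00, -6.55456536e-01]), 'dq': array([ 0.00050046,  0.00125145,  0.00021692,  0.001883  , -0.0016305 ,
       -0.00899645]), 'joint_efforts': array([ 1.26400486e-03, -2.55363894e+01, -2.89829206e+01, -1.81752812e-04,
       -2.33785181e-05,  2.80390050e-03]), 'eef_pos': array([ 0.46942571, -0.19504428,  0.40482179]), 'tcp_rot': array([9.99521923e-01, 3.09179492e-02, 6.26857390e-05, 4.63037971e-05]), 'contact_force': array([-0.39015054,  0.28706843,  0.25231029]), 'wrist_torque': array([ 0.003237  ,  0.03307553, -0.01791195]), 'opening': 1.0009245588632671}
```

View pics/w1.png

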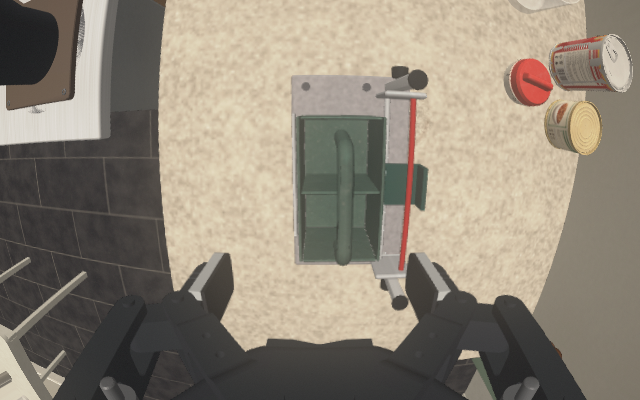

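```bash
python3 - <<'E'
from h import *
f=np.load("pics/w1.npz")["frame"]
c=cv2.resize(f[60:275,280:440],None,fx=2.75,fy=2.75,interpolation=cv2.INTER_CUBIC);print(c.shape)
cv2.imwrite("pics/w1z.png",c[:,:,::-1])
E
```

```text
(591, 440, 3)
```

View pics/w1z.png

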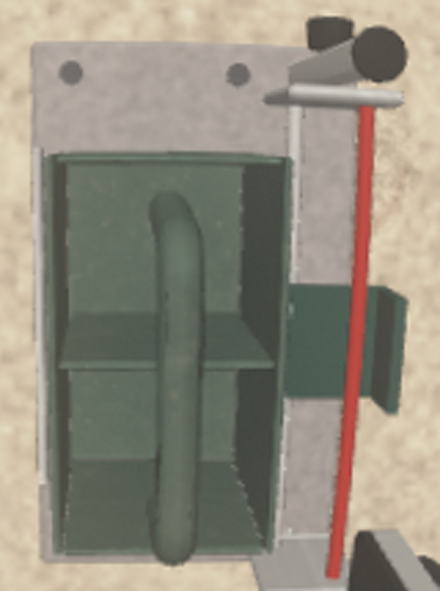

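```bash
python3 - <<'E'
from h import *
T=read_camera("top");S=read_camera("scene");W=dict(np.load("pics/w1.npz"))
tz=lambda u,v:(345+(u-2.5)/6,195+(v-2.5)/6); sz=lambda u,v:(325+(u-1.5)/4,120+(v-1.5)/4)
wz=lambda u,v:(280+(u-.9)/2.75,60+(v-.9)/2.75)
for nm,a,b in [("redL",(135,125),(366,108)),("redR",(575,93),(333,577)),("FL",(207,392),(50,155)),("FR",(547,370),(45,555)),("BL",(172,198),(290,157)),("BR",(533,178),(277,553)),("baseBL",(78,410),(32,43))]:
    x,e=tri(ray(T,*tz(*a)),ray(W,*wz(*b),True));print(nm,x.round(4),np.round(e,4))
P=[plane(W,*wz(*p),0.102,True) for p in [(50,155),(45,555),(290,157),(277,553)]]
print("rim@0.102",np.round(P,4),np.mean(P,0).round(4))
for v,ul,ur in [(250,158,202),(300,159,202),(375,160,202),(450,160,199),(520,158,195)]:
    print("handle axis",[plane(W,*wz(u,v),0.148,True)[:2].round(4) for u in (ul,ur)])
for u,v in [(300,283,),(372,290),(450,286)]: print("top handle",plane(T,*tz(u,v),.148)[:2])
E
```

```text
redL [ 0.5541 -0.1024  0.0803] [0.0014 0.0014]
redR [ 0.5667 -0.2864  0.0739] [0.001 0.001]
FL [ 0.4484 -0.1265  0.1235] [0.0005 0.0005]
FR [ 0.4524 -0.2667  0.0999] [0.0017 0.0017]
BL [ 0.5253 -0.1197  0.0868] [0.002 0.002]
BR [ 0.5326 -0.2599  0.106 ] [0.0015 0.0015]
baseBL [ 0.431  -0.0819  0.0214] [0.0001 0.0001]
rim@0.102 [[ 0.4465 -0.1267  0.102 ]
 [ 0.4508 -0.266   0.102 ]
 [ 0.5228 -0.1215  0.102 ]
 [ 0.5346 -0.2607  0.102 ]] [ 0.4887 -0.1937  0.102 ]
handle axis [array([ 0.4796, -0.1494]), array([ 0.4914, -0.1486])]
handle axis [array([ 0.4809, -0.163 ]), array([ 0.4925, -0.1622])]
handle axis [array([ 0.4828, -0.1839]), array([ 0.4944, -0.1832])]
handle axis [array([ 0.4845, -0.2059]), array([ 0.4956, -0.2053])]
handle axis [array([ 0.4858, -0.2278]), array([ 0.4967, -0.2273])]
top handle [ 0.49287032 -0.16036282]
top handle [ 0.48992633 -0.1879797 ]
top handle [ 0.49118619 -0.21794846]
```

```bash
python3 - <<'E'
from h import *
delta(np.array([.489,-.194,.293]),rot(3.8))
E
```

```text
shift mm [ 19.59   0.18 111.77] rv deg [ 0.   -0.   -0.19]
```

```bash
python3 -m jog '[{"grip":0,"x":10,"y":0,"z":20,"rx":0,"ry":0,"rz":0},{"grip":0,"x":9.6,"y":0,"z":20,"rx":0,"ry":0,"rz":-0.2},{"grip":0,"x":0,"y":0,"z":20,"rx":0,"ry":0,"rz":0},{"grip":0,"x":0,"y":0,"z":12,"rx":0,"ry":0,"rz":0},{"grip":0,"x":0,"y":0,"z":0,"rx":0,"ry":0,"rz":0},{"grip":0,"x":0,"y":0,"z":0,"rx":0,"ry":0,"rz":0}]'; python3 - <<'E'
from h import *
delta(np.array([.489,-.194,.293]),rot(3.8))
d=read_camera("wrist");np.savez("pics/w2.npz",**d);cv2.imwrite("pics/w2.png",d["frame"][:,:,::-1])
E
```

```text
time: 3.23
eef_pos: [0.4888, -0.1938, 0.3323]
tcp_rot: [0.999, 0.034, -0.001, -0.0]
contact_force: [0.1, -0.4, 0.8]
opening: 1.001
shift mm [ 0.19  0.29 39.27] rv deg [-0.05  0.07  0.05]
```

View pics/w2.png

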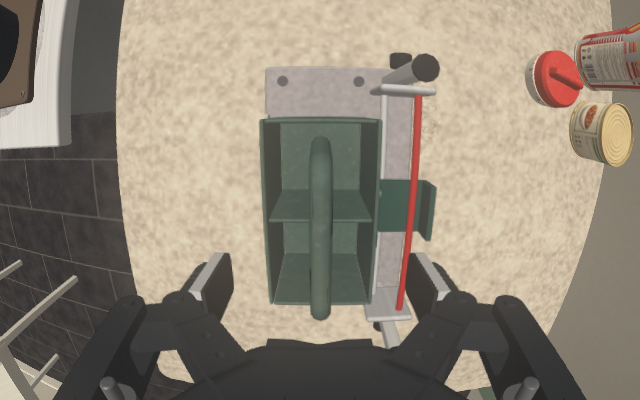

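```bash
python3 - <<'E'
from h import *
W1=dict(np.load("pics/w1.npz"));W2=dict(np.load("pics/w2.npz"))
print("handle far end",tri(ray(W1,339.7,131,True),ray(W2,320,137,True)))
print("handle near end", tri(ray(W1,343.5,264.5,True),ray(W2,320.5,319.5,True)))
f=W2["frame"]
for v in (170,200,235,260,290):
    print(v,f[v,304:340].astype(int).sum(1))
c=cv2.resize(f[110:330,250:450],None,fx=2.7,fy=2.7,interpolation=cv2.INTER_CUBIC);cv2.imwrite("pics/w2z.png",c[:,:,::-1])
for v,ul,ur in [(235,311,332)]:
    print([plane(W2,u,v,0.148,True) for u in (ul,ur)])
E
```

```text
handle far end (array([ 0.48525721, -0.13874553,  0.07813294]), [np.float64(0.00023457291350760835), np.float64(0.0002345729135075412)])
handle near end (array([ 0.49244358, -0.24249214,  0.14703109]), [np.float64(5.51615749149309e-05), np.float64(5.5161574914794756e-05)])
170 [294 294 295 295 281 255 258 276 287 300 307 311 316 322 324 322 325 321
 316 309 301 298 292 288 281 263 246 225 225 276 290 293 291 293 290 288]
200 [244 244 242 240 240 239 247 262 260 279 296 295 296 295 296 298 299 304
 294 286 284 273 273 266 260 245 228 206 188 224 232 236 236 240 239 242]
235 [297 292 289 290 278 260 245 263 289 299 298 301 301 303 305 302 299 297
 291 283 275 272 268 264 252 236 207 191 234 294 298 298 295 296 294 292]
260 [252 253 251 250 251 241 244 258 272 286 289 296 300 304 303 307 303 299
 293 284 281 276 273 265 251 233 218 219 234 243 248 239 244 241 240 241]
290 [257 255 254 253 253 242 214 253 277 285 290 297 299 300 307 306 305 302
 302 297 291 285 265 235 246 238 224 241 256 256 254 255 255 255 249 252]
[array([ 0.48339168, -0.18500805,  0.148     ]), array([ 0.49463163, -0.18425115,  0.148     ])]
```

View pics/w2z.png

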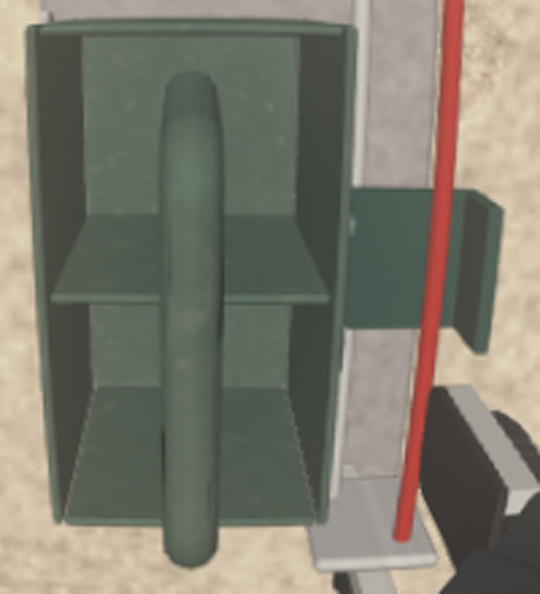

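The handle reads about 0.147 m high, which agrees with the text, and it sits centred under the tool. I'll descend and grip softly.

```bash
python3 -m jog '[{"grip":0,"x":0.5,"y":0,"z":15,"rx":0,"ry":0,"rz":0},{"grip":0,"x":0,"y":0,"z":14,"rx":0,"ry":0,"rz":0},{"grip":0,"x":0,"y":0,"z":9,"rx":0,"ry":0,"rz":0},{"grip":0,"x":0,"y":0,"z":0,"rx":0,"ry":0,"rz":0},{"grip":0,"x":0,"y":0,"z":0,"rx":0,"ry":0,"rz":0},{"grip":0,"x":0,"y":0,"z":0,"rx":0,"ry":0,"rz":0}]';python3 -m jog '[{"grip":0.5,"x":0,"y":0,"z":0,"rx":0,"ry":0,"rz":0},{"grip":0.7,"x":0,"y":0,"z":0,"rx":0,"ry":0,"rz":0},{"grip":0.75,"x":0,"y":0,"z":0,"rx":0,"ry":0,"rz":0},{"grip":0.75,"x":0,"y":0,"z":0,"rx":0,"ry":0,"rz":0},{"grip":0.75,"x":0,"y":0,"z":0,"rx":0,"ry":0,"rz":0}]' 20; python3 - <<'E'
from h import *
delta(np.array([.489,-.194,.293]),rot(3.8));s=get_state();print(s["contact_force"],s["wrist_torque"],s["opening"])
E
```

```text
time: 3.78
eef_pos: [0.4899, -0.194, 0.296]
tcp_rot: [0.999, 0.034, 0.001, 0.001]
contact_force: [-0.4, -0.3, 0.5]
opening: 1.004
time: 4.2
eef_pos: [0.4895, -0.1938, 0.2949]
tcp_rot: [0.999, 0.034, 0.0, 0.0]
contact_force: [-0.4, 0.2, 0.1]
opening: 0.303
shift mm [-0.55  0.19  1.9 ] rv deg [ 0.01 -0.01  0.07]
[-0.40656192  0.20304528  0.07458634] [0.04937453 0.0210357  0.03615743] 0.30269871043564056
```

```bash
python3 -m jog '[{"grip":0.8,"x":0,"y":0,"z":1.5,"rx":0,"ry":0,"rz":0},{"grip":0.84,"x":0,"y":0,"z":0,"rx":0,"ry":0,"rz":0},{"grip":0.87,"x":0,"y":0,"z":0,"rx":0,"ry":0,"rz":0},{"grip":0.9,"x":0,"y":0,"z":0,"rx":0,"ry":0,"rz":0},{"grip":1,"x":0,"y":0,"z":0,"rx":0,"ry":0,"rz":0},{"grip":1,"x":0,"y":0,"z":0,"rx":0,"ry":0,"rz":0}]' 20; python3 - <<'E'
from h import *
delta(np.array([.489,-.194,.293]),rot(3.8));s=get_state();print(s["contact_force"],s["wrist_torque"],s["opening"])
E
```

```text
time: 4.7
eef_pos: [0.4894, -0.1937, 0.293]
tcp_rot: [0.999, 0.034, -0.0, -0.0]
contact_force: [-0.6, -0.1, -0.8]
opening: 0.143
shift mm [-0.41  0.26  0.  ] rv deg [-0.02  0.03  0.07]
[-0.63077141 -0.13322695 -0.75582219] [-0.00627831  0.12352158  0.03529463] 0.14317569092357268
```

```bash
python3 -m jog '[{"grip":1,"x":0,"y":0,"z":0,"rx":0,"ry":0,"rz":0},{"grip":1,"x":0,"y":0,"z":0,"rx":0,"ry":0,"rz":0},{"grip":1,"x":0,"y":0,"z":0,"rx":0,"ry":0,"rz":0}]' 70;  python3 -m jog '[{"grip":1,"x":0,"y":0,"z":-1,"rx":0,"ry":0,"rz":0},{"grip":1,"x":0,"y":0,"z":0,"rx":0,"ry":0,"rz":0},{"grip":1,"x":0,"y":0,"z":0,"rx":0,"ry":0,"rz":0}]';  python3 -m jog '[{"grip":1,"x":0,"y":0,"z":-0.7,"rx":0,"ry":0,"rz":0},{"grip":1,"x":0,"y":0,"z":0,"rx":0,"ry":0,"rz":0},{"grip":1,"x":0,"y":0,"z":0,"rx":0,"ry":0,"rz":0}]'; python3 - <<'E'
from h import *
s=get_state();print(s["eef_pos"],s["contact_force"],s["wrist_torque"],s["opening"],pose()[1].as_matrix())
E
```

```text
time: 4.95
eef_pos: [0.4895, -0.1937, 0.2931]
tcp_rot: [0.999, 0.034, -0.0, -0.0]
contact_force: [-0.2, -0.3, -0.9]
opening: 0.133
time: 5.2
eef_pos: [0.4894, -0.1936, 0.2939]
tcp_rot: [0.999, 0.034, -0.0, -0.0]
contact_force: [-0.6, -0.1, -2.2]
opening: 0.133
time: 5.45
eef_pos: [0.4895, -0.1937, 0.2949]
tcp_rot: [0.999, 0.034, 0.0, -0.0]
contact_force: [0.3, 0.4, -2.1]
opening: 0.133
[ 0.48949995 -0.19373619  0.29490584] [ 0.31738562  0.39275797 -2.14121791] [ 0.05268809  0.03945551 -0.02820871] 0.13266091136006772 [[ 9.97721090e-01  6.74731522e-02  1.63456345e-05]
 [ 6.74731518e-02 -9.97721090e-01  2.09747324e-05]
 [ 1.77236156e-05 -1.98240414e-05 -1.00000000e+00]]
```

```bash
for i in 1; do python3 -m jog '[{"grip":1,"x":0,"y":0,"z":-0.7,"rx":0,"ry":0,"rz":0},{"grip":1,"x":0,"y":0,"z":0,"rx":0,"ry":0,"rz":0}]' | sed -n '2p;4p'; done;  python3 -m jog '[{"grip":1,"x":0,"y":0,"z":-0.7,"rx":0,"ry":0,"rz":0},{"grip":1,"x":0,"y":0,"z":0,"rx":0,"ry":0,"rz":0}]'| sed -n '2p;4p';  python3 -m jog '[{"grip":1,"x":0,"y":0,"z":-0.7,"rx":0,"ry":0,"rz":0},{"grip":1,"x":0,"y":0,"z":0,"rx":0,"ry":0,"rz":0}]'| sed -n '2p;4p'
```

```text
eef_pos: [0.4895, -0.1938, 0.2957]
contact_force: [0.1, 0.4, -2.4]
eef_pos: [0.4895, -0.1938, 0.2965]
contact_force: [-0.4, -0.2, -2.4]
eef_pos: [0.4895, -0.1938, 0.2972]
contact_force: [-0.3, 0.6, -2.9]
```

```bash
python3 -m jog '[{"grip":1,"x":0,"y":0,"z":-0.7,"rx":0,"ry":0,"rz":0},{"grip":1,"x":0,"y":0,"z":0,"rx":0,"ry":0,"rz":0}]' | sed -n '2p;4p';  python3 -m jog '[{"grip":1,"x":0,"y":0,"z":-0.7,"rx":0,"ry":0,"rz":0},{"grip":1,"x":0,"y":0,"z":0,"rx":0,"ry":0,"rz":0}]'| sed -n '2p;4p'
```

```text
eef_pos: [0.4895, -0.1938, 0.2979]
contact_force: [0.1, 0.2, -3.6]
eef_pos: [0.4895, -0.1938, 0.2986]
contact_force: [0.2, 1.7, -2.6]
```

```bash
python3 -m jog '[{"grip":1,"x":0,"y":0,"z":-0.5,"rx":0,"ry":0,"rz":0},{"grip":1,"x":0,"y":0,"z":0,"rx":0,"ry":0,"rz":0}]' | sed -n '2p;4p';  python3 -m jog '[{"grip":1,"x":0,"y":0,"z":-0.5,"rx":0,"ry":0,"rz":0},{"grip":1,"x":0,"y":0,"z":0,"rx":0,"ry":0,"rz":0}]'| sed -n '2p;4p'; python3 -c "
from plant import get_state; print(get_state()['wrist_torque'])"
```

```text
eef_pos: [0.4895, -0.1938, 0.299]
contact_force: [0.2, 0.3, -2.9]
eef_pos: [0.4894, -0.1937, 0.2991]
contact_force: [1.0, -0.8, -4.4]
[-0.0850377  -0.04420394 -0.02804499]
```

```bash
python3 -m jog '[{"grip":1,"x":0,"y":0,"z":-0.5,"rx":0,"ry":0,"rz":0},{"grip":1,"x":0,"y":0,"z":0,"rx":0,"ry":0,"rz":0}]' | sed -n '2p;4p';  python3 -c "
from plant import get_state; print(get_state()['wrist_torque'])"
```

```text
eef_pos: [0.4894, -0.1936, 0.2992]
contact_force: [2.0, -0.7, -7.8]
[-0.10082256 -0.2199841  -0.04397535]
```

Contact was felt at a TCP z of about 0.2990, a rise of about 5.9 mm, so the red rod's centre is at about 75.8 mm. Next I'll plan a tilt path that keeps its clearances.

```bash
cat > plan.py <<'E'
import numpy as np
from scipy.optimize import minimize
RISE=5.9
zr=12+RISE+58
rods=[np.array([72,zr]),np.array([52,zr-29])]
rects=[(-40,40,0,90),(40,87,50,55),(82,87,50,76)]
def ax(th): t=np.radians(th); return np.array([np.cos(t),-np.sin(t)]),np.array([np.sin(t),np.cos(t)])
def sd(p,r):
    dx=max(r[0]-p[0],p[0]-r[1]);dz=max(r[2]-p[1],p[1]-r[3])
    return np.hypot(max(dx,0),max(dz,0))+min(max(dx,dz),0)
def clr(O,th):
    a,n=ax(th);O=np.array(O);loc=lambda P:np.array([(P-O)@a,(P-O)@n])
    c=[min(sd(loc(r),q) for q in rects)-3 for r in rods]
    base=min((O+x*a+z*n)[1] for x,z in [(-40,0),(40,0),(87,50)])-12
    lip=min(sd(loc(np.array([x,z])),rects[0]) for x in(-47,-51) for z in np.linspace(12,21,10))
    # corners of caddy vs lip
    for x,z in [(-40,0)]:
        P=O+x*a+z*n; lip=min(lip,sd(P,(-51,-47,0,21)))
    return np.array(c+[base,lip])
E
python3 - <<'E'
from plan import *
O=np.array([0.,12+RISE-1.]);prev=O
for th in list(range(0,30,2))+[29]:
    f=lambda o: -min(clr(o,th)[:2].min(),clr(o,th)[2],clr(o,th)[3])+0.002*np.sum((o-prev)**2)
    best=min((minimize(f,prev+d,method="Nelder-Mead") for d in ([0,0],[-3,2],[-1,-1],[2,1],[-2,0])),key=lambda r:r.fun)
    prev=best.x; print(th,prev.round(1),clr(prev,th).round(1))
E
```

```text
0 [-0. 15.] [2.9 9.  3.  7. ]
2 [-3.5 16.9] [ 3.6 11.4  3.6  3.6]
4 [-3.1 18.9] [ 4.1 10.   4.1  4.1]
6 [-4.8 20.9] [ 4.7 10.8  4.7  4.7]
8 [-9.6 23.2] [ 5.6 14.6  5.6  7.3]
10 [-10.8  25.2] [ 6.3 14.8  6.3 10.5]
12 [-12.   27.3] [ 7.  14.5  7.  13.5]
14 [-13.1  29.4] [ 7.7 14.3  7.7 16.3]
16 [-14.1  31.5] [ 8.4 13.9  8.4 19.1]
18 [-15.2  33.6] [ 9.2 13.6  9.2 21.8]
20 [-16.1  35.6] [10.  13.1 10.  24.3]
22 [-17.   37.7] [10.7 12.6 10.7 26.7]
24 [-17.9  39.8] [11.5 12.1 11.5 29. ]
26 [-17.1  41.6] [11.9 11.9 12.  31.6]
28 [-16.1  43.4] [12.  12.  12.7 34.3]
29 [-15.5  44.4] [12.  12.  13.  35.7]
```

```bash
cat >> plan.py <<'E'
H=281.1
def tcp(O,th): a,n=ax(th); return np.array(O)+H*n
def rows(wps):
    out=[]
    for (O0,t0),(O1,t1) in zip(wps[:-1],wps[1:]):
        a,n=ax(t0);d=tcp(O1,t1)-tcp(O0,t0); out.append((round(d@a,1),round(-d@n,1),round(-(t1-t0),2)))
    return out
def fwd(O,th,rs):
    P=tcp(O,th)
    for x,z,ry in rs:
        a,n=ax(th);P=P+x*a-z*n;th=th-ry;yield P-H*ax(th)[1],th
E
python3 - <<'E'
from plan import *
N=16;th=np.linspace(0,29,N+1)
w=[(np.array([0,16.4])*(1-t/29)+np.array([-15.5,44.4])*t/29,t) for t in th]
r=rows(w);print(r)
for O,t in fwd(*w[0],r): print(np.round(O,1),round(t,1),clr(O,t).round(1))
E
python3 -m jog '[{"grip":1,"x":0,"y":0,"z":1,"rx":0,"ry":0,"rz":0},{"grip":1,"x":0,"y":0,"z":1,"rx":0,"ry":0,"rz":0},{"grip":1,"x":0,"y":0,"z":0,"rx":0,"ry":0,"rz":0},{"grip":1,"x":0,"y":0,"z":0,"rx":0,"ry":0,"rz":0}]'
```

```text
[(np.float64(7.9), np.float64(-1.6), np.float64(-1.81)), (np.float64(7.9), np.float64(-1.6), np.float64(-1.81)), (np.float64(7.8), np.float64(-1.5), np.float64(-1.81)), (np.float64(7.8), np.float64(-1.5), np.float64(-1.81)), (np.float64(7.7), np.float64(-1.5), np.float64(-1.81)), (np.float64(7.7), np.float64(-1.4), np.float64(-1.81)), (np.float64(7.6), np.float64(-1.4), np.float64(-1.81)), (np.float64(7.6), np.float64(-1.4), np.float64(-1.81)), (np.float64(7.5), np.float64(-1.3), np.float64(-1.81)), (np.float64(7.5), np.float64(-1.3), np.float64(-1.81)), (np.float64(7.4), np.float64(-1.2), np.float64(-1.81)), (np.float64(7.4), np.float64(-1.2), np.float64(-1.81)), (np.float64(7.3), np.float64(-1.1), np.float64(-1.81)), (np.float64(7.3), np.float64(-1.1), np.float64(-1.81)), (np.float64(7.3), np.float64(-1.0), np.float64(-1.81)), (np.float64(7.2), np.float64(-1.0), np.float64(-1.81))]
[-1.  18.1] 1.8 [2.  9.  4.9 6. ]
[-1.9 19.9] 3.6 [2.5 9.1 5.4 5.4]
[-2.9 21.6] 5.4 [3.1 9.2 5.8 6.2]
[-3.8 23.4] 7.2 [3.7 9.4 6.3 8.2]
[-4.8 25.1] 9.0 [ 4.2  9.6  6.8 10.8]
[-5.7 26.8] 10.9 [ 4.8  9.9  7.3 13.5]
[-6.6 28.6] 12.7 [ 5.4 10.2  7.8 16.3]
[-7.6 30.4] 14.5 [ 6.  10.5  8.4 18.9]
[-8.5 32.1] 16.3 [ 6.6 10.9  8.9 21.5]
[-9.4 33.9] 18.1 [ 7.2 11.4  9.5 23.9]
[-10.4  35.6] 19.9 [ 8.  11.9 10.  26.2]
[-11.4  37.4] 21.7 [ 8.6 12.3 10.6 28.4]
[-12.4  39.1] 23.5 [ 9.4 12.9 11.1 30.4]
[-13.3  40.9] 25.3 [10.2 13.5 11.8 32.4]
[-14.3  42.6] 27.1 [11.  12.9 12.3 34.1]
[-15.2  44.4] 29.0 [11.8 12.2 13.  35.8]
time: 7.12
eef_pos: [0.4896, -0.1938, 0.2983]
tcp_rot: [0.999, 0.034, 0.0, 0.0]
contact_force: [-0.3, -0.8, -2.8]
opening: 0.13
```

```bash
python3 -m jog '[{"grip":1,"x":0,"y":0,"z":0.8,"rx":0,"ry":0,"rz":0},{"grip":1,"x":0,"y":0,"z":0,"rx":0,"ry":0,"rz":0},{"grip":1,"x":7.9,"y":0,"z":-1.6,"rx":0,"ry":-1.81,"rz":0},{"grip":1,"x":7.9,"y":0,"z":-1.6,"rx":0,"ry":-1.81,"rz":0},{"grip":1,"x":7.8,"y":0,"z":-1.5,"rx":0,"ry":-1.81,"rz":0},{"grip":1,"x":7.8,"y":0,"z":-1.5,"rx":0,"ry":-1.81,"rz":0},{"grip":1,"x":0,"y":0,"z":0,"rx":0,"ry":0,"rz":0},{"grip":1,"x":0,"y":0,"z":0,"rx":0,"ry":0,"rz":0}]'
cat >> h.py <<'E'
def cad(O0=(.4895,-.1938,.012),yaw=3.87,H=.2811):
    # caddy origin & tilt in dock frame from measured tcp
    p,R,s=pose(); z=-R.apply([0,0,1]); o=p-H*z-np.array(O0)
    c,q=np.cos(np.radians(yaw)),np.sin(np.radians(yaw))
    zx=z[0]*c+z[1]*q; zy=-z[0]*q+z[1]*c
    return np.array([o[0]*c+o[1]*q,o[2]+.012])*1e3,np.degrees(np.arctan2(zx,z[2])),(-o[0]*q+o[1]*c)*1e3,zy,s
E
cat > chk.py <<'E'
from h import *; from plan import *
O,t,y,zy,s=cad();print("O",O.round(2),"th",round(t,2),"y",round(y,2),"zy",round(zy,4),"clr",clr(O,t).round(2),"F",s["contact_force"].round(1),"M",s["wrist_torque"].round(2))
M=(np.array([62,rods[0][1]-14.5])-O);a,n=ax(t);print("u,cz",(M@a).round(2),(M@n).round(2))
E
python3 chk.py
```

```text
time: 7.78
eef_pos: [0.5213, -0.1916, 0.3019]
tcp_rot: [0.997, 0.034, -0.063, 0.002]
contact_force: [-0.2, 0.4, -3.2]
opening: 0.134
O [-3.31 22.98] th 7.19 y 0.02 zy 0.0001 clr [3.93 8.89 5.97 8.05] F [-0.2  0.4 -3.2] M [ 0.03 -0.03  0.03]
u,cz 59.99 46.29
```

```bash
python3 -m jog '[{"grip":1,"x":7.7,"y":0,"z":-1.5,"rx":0,"ry":-1.81,"rz":0},{"grip":1,"x":7.7,"y":0,"z":-1.4,"rx":0,"ry":-1.81,"rz":0},{"grip":1,"x":7.6,"y":0,"z":-1.4,"rx":0,"ry":-1.81,"rz":0},{"grip":1,"x":7.6,"y":0,"z":-1.4,"rx":0,"ry":-1.81,"rz":0},{"grip":1,"x":7.5,"y":0,"z":-1.3,"rx":0,"ry":-1.81,"rz":0},{"grip":1,"x":7.5,"y":0,"z":-1.3,"rx":0,"ry":-1.81,"rz":0},{"grip":1,"x":0,"y":0,"z":0,"rx":0,"ry":0,"rz":0},{"grip":1,"x":0,"y":0,"z":0,"rx":0,"ry":0,"rz":0}]'; python3 chk.py;  python3 -m jog '[{"grip":1,"x":7.4,"y":0,"z":-1.2,"rx":0,"ry":-1.81,"rz":0},{"grip":1,"x":7.4,"y":0,"z":-1.2,"rx":0,"ry":-1.81,"rz":0},{"grip":1,"x":7.3,"y":0,"z":-1.1,"rx":0,"ry":-1.81,"rz":0},{"grip":1,"x":7.3,"y":0,"z":-1.1,"rx":0,"ry":-1.81,"rz":0},{"grip":1,"x":7.3,"y":0,"z":-1,"rx":0,"ry":-1.81,"rz":0},{"grip":1,"x":7.2,"y":0,"z":-1,"rx":0,"ry":-1.81,"rz":0},{"grip":1,"x":0,"y":0,"z":0,"rx":0,"ry":0,"rz":0},{"grip":1,"x":0,"y":0,"z":0,"rx":0,"ry":0,"rz":0}]'; python3 chk.py; python3 - <<'E'
from h import *
for n in ("wrist","scene"):
    d=read_camera(n);f=d["frame"]
    if n=="scene": f=cv2.resize(f[100:250,320:450],None,fx=4,fy=4,interpolation=cv2.INTER_CUBIC)
    cv2.imwrite(f"pics/{n}3.png",f[:,:,::-1])
E
```

```text
time: 8.45
eef_pos: [0.567, -0.1885, 0.3004]
tcp_rot: [0.987, 0.033, -0.157, 0.005]
contact_force: [0.0, 0.3, -2.2]
opening: 0.134
O [-9.42 33.15] th 18.05 y 0.16 zy -0.0003 clr [ 7.88 11.14  8.75 23.19] F [ 0.   0.3 -2.2] M [ 0.04 -0.31  0.01]
u,cz 59.16 48.99
time: 9.12
eef_pos: [0.6097, -0.1857, 0.2897]
tcp_rot: [0.968, 0.033, -0.249, 0.008]
contact_force: [0.0, 0.4, -2.2]
opening: 0.131
O [-15.37  43.57] th 28.9 y 0.11 zy -0.0004 clr [12.53 11.52 12.24 35.04] F [ 0.   0.4 -2.2] M [ 0.05 -0.52 -0.05]
u,cz 59.12 53.0
```

View pics/wrist3.png

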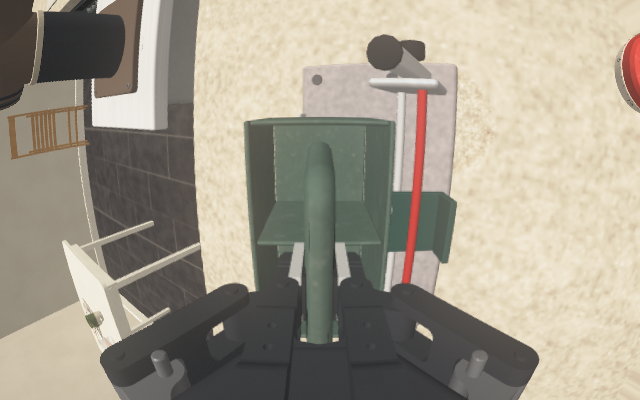

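View pics/scene3.png

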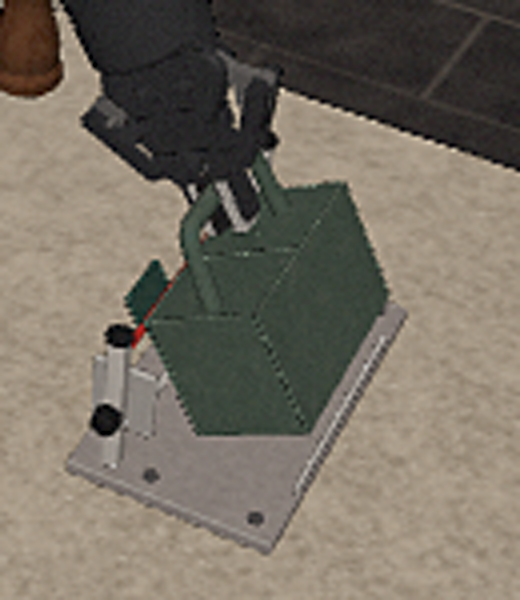

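```bash
python3 -m jog '[{"grip":1,"x":-4,"y":0,"z":0,"rx":0,"ry":0,"rz":0},{"grip":1,"x":-4,"y":0,"z":0,"rx":0,"ry":0,"rz":0},{"grip":1,"x":-3,"y":0,"z":0,"rx":0,"ry":0,"rz":0},{"grip":1,"x":0,"y":0,"z":2.5,"rx":0,"ry":0,"rz":0},{"grip":1,"x":0,"y":0,"z":2.5,"rx":0,"ry":0,"rz":0},{"grip":1,"x":0,"y":0,"z":0,"rx":0,"ry":0,"rz":0},{"grip":1,"x":0,"y":0,"z":0,"rx":0,"ry":0,"rz":0}]'; python3 chk.py; python3 -m jog '[{"grip":1,"x":0,"y":0,"z":2,"rx":0,"ry":0,"rz":0},{"grip":1,"x":0,"y":0,"z":2,"rx":0,"ry":0,"rz":0},{"grip":1,"x":0,"y":0,"z":0,"rx":0,"ry":0,"rz":0},{"grip":1,"x":0,"y":0,"z":0,"rx":0,"ry":0,"rz":0}]'; python3 chk.py
```

```text
time: 9.8
eef_pos: [0.5979, -0.1864, 0.2905]
tcp_rot: [0.968, 0.033, -0.25, 0.008]
contact_force: [-0.4, -1.2, -1.9]
opening: 0.127
O [-27.6   44.59] th 28.99 y 0.2 zy -0.0004 clr [ 7.05  6.4  13.2  30.04] F [-0.4 -1.2 -1.9] M [ 0.02 -0.51 -0.02]
u,cz 70.23 58.13
time: 10.13
eef_pos: [0.5961, -0.1865, 0.2871]
tcp_rot: [0.968, 0.033, -0.25, 0.008]
contact_force: [-0.3, 0.1, -2.5]
opening: 0.128
O [-29.42  41.17] th 28.99 y 0.17 zy -0.0003 clr [ 7.72  2.53  9.79 26.16] F [-0.3  0.1 -2.5] M [ 0.01 -0.46  0.02]
u,cz 70.16 62.0
```

```bash
python3 -m jog '[{"grip":1,"x":0,"y":0,"z":1,"rx":0,"ry":0,"rz":0},{"grip":1,"x":0,"y":0,"z":0,"rx":0,"ry":0,"rz":0},{"grip":1,"x":0,"y":0,"z":0,"rx":0,"ry":0,"rz":0}]'>/dev/null; python3 chk.py; python3 -m jog '[{"grip":1,"x":0,"y":0,"z":0.6,"rx":0,"ry":0,"rz":0},{"grip":1,"x":0,"y":0,"z":0,"rx":0,"ry":0,"rz":0},{"grip":1,"x":0,"y":0,"z":0,"rx":0,"ry":0,"rz":0}]'>/dev/null; python3 chk.py;  python3 -m jog '[{"grip":1,"x":0,"y":0,"z":0.6,"rx":0,"ry":0,"rz":0},{"grip":1,"x":0,"y":0,"z":0,"rx":0,"ry":0,"rz":0},{"grip":1,"x":0,"y":0,"z":0,"rx":0,"ry":0,"rz":0}]'>/dev/null; python3 chk.py
```

```text
O [-29.71  40.56] th 28.96 y 0.04 zy -0.0001 clr [ 7.95  1.89  9.19 25.48] F [-0.7 -0.1 -2.7] M [ 0.06 -0.45 -0.  ]
u,cz 70.15 62.64
O [-30.    40.04] th 28.96 y 0.03 zy 0.0 clr [ 8.18  1.29  8.67 24.89] F [-0.2  0.3 -1.8] M [ 0.04 -0.49  0.06]
u,cz 70.15 63.24
O [-30.32  39.49] th 28.96 y 0.06 zy -0.0 clr [ 8.46  0.65  8.12 24.25] F [-0.1  0.  -2.7] M [ 0.04 -0.49 -0.03]
u,cz 70.17 63.88
```

```bash
python3 -m jog '[{"grip":1,"x":0,"y":0,"z":0.5,"rx":0,"ry":0,"rz":0},{"grip":1,"x":0,"y":0,"z":0,"rx":0,"ry":0,"rz":0},{"grip":1,"x":0,"y":0,"z":0,"rx":0,"ry":0,"rz":0}]'>/dev/null; python3 chk.py; python3 -m jog '[{"grip":1,"x":0,"y":0,"z":0.5,"rx":0,"ry":0,"rz":0},{"grip":1,"x":0,"y":0,"z":0,"rx":0,"ry":0,"rz":0},{"grip":1,"x":0,"y":0,"z":0,"rx":0,"ry":0,"rz":0}]'>/dev/null; python3 chk.py;
```

```text
O [-30.59  39.05] th 28.97 y 0.06 zy -0.0001 clr [ 8.7   0.13  7.68 23.74] F [-0.2  0.2 -2.6] M [ 0.04 -0.4   0.  ]
u,cz 70.18 64.4
O [-30.8   38.63] th 28.96 y 0.05 zy -0.0 clr [ 8.96 -0.33  7.26 23.27] F [-0.2 -1.  -2.5] M [ 0.04 -0.45 -0.01]
u,cz 70.16 64.86
```

```bash
python3 -m jog '[{"grip":1,"x":0,"y":0,"z":0.4,"rx":0,"ry":0,"rz":0},{"grip":1,"x":0,"y":0,"z":0,"rx":0,"ry":0,"rz":0},{"grip":1,"x":0,"y":0,"z":0,"rx":0,"ry":0,"rz":0}]'>/dev/null; python3 chk.py; python3 -m jog '[{"grip":1,"x":0,"y":0,"z":0.4,"rx":0,"ry":0,"rz":0},{"grip":1,"x":0,"y":0,"z":0,"rx":0,"ry":0,"rz":0},{"grip":1,"x":0,"y":0,"z":0,"rx":0,"ry":0,"rz":0}]'>/dev/null; python3 chk.py;
```

```text
O [-30.85  38.49] th 28.95 y -0.01 zy 0.0001 clr [ 9.03 -0.46  7.13 23.12] F [-0.1 -0.  -2.3] M [ 0.07 -0.44  0.02]
u,cz 70.16 64.99
O [-30.86  38.37] th 28.93 y -0.06 zy 0.0002 clr [ 9.09 -0.55  7.02 23.01] F [-0.3  0.9  0.4] M [ 0.11 -0.38 -0.  ]
u,cz 70.14 65.08
```

```bash
python3 -m jog '[{"grip":1,"x":0,"y":0,"z":-1.8,"rx":0,"ry":0,"rz":0},{"grip":1,"x":0,"y":0,"z":0,"rx":0,"ry":0,"rz":0},{"grip":1,"x":-3,"y":0,"z":0,"rx":0,"ry":0,"rz":0},{"grip":1,"x":0,"y":0,"z":0,"rx":0,"ry":0,"rz":0},{"grip":1,"x":0,"y":0,"z":0,"rx":0,"ry":0,"rz":0}]'>/dev/null; python3 chk.py
```

```text
O [-33.21  40.8 ] th 28.98 y 0.14 zy -0.0002 clr [ 5.98  0.38  9.42 24.  ] F [ 0.3  0.4 -3.1] M [ 0.01 -0.49  0.  ]
u,cz 73.32 64.15
```

```bash
python3 -m jog '[{"grip":1,"x":0,"y":0,"z":-0.6,"rx":0,"ry":0,"rz":0},{"grip":1,"x":0,"y":0,"z":0,"rx":0,"ry":0,"rz":0},{"grip":1,"x":0,"y":0,"z":0,"rx":0,"ry":0,"rz":0}]'>/dev/null; python3 chk.py;  python3 -m jog '[{"grip":1,"x":-2,"y":0,"z":0,"rx":0,"ry":0,"rz":0},{"grip":1,"x":-2,"y":0,"z":0,"rx":0,"ry":0,"rz":0},{"grip":1,"x":0,"y":0,"z":0,"rx":0,"ry":0,"rz":0},{"grip":1,"x":0,"y":0,"z":0,"rx":0,"ry":0,"rz":0}]'>/dev/null; python3 chk.py
```

```text
O [-32.57  41.5 ] th 28.95 y 0.02 zy -0.0 clr [ 5.58  1.33 10.13 24.92] F [ 0.1  1.3 -3. ] M [ 0.03 -0.54  0.06]
u,cz 73.11 63.19
O [-36.17  43.54] th 28.95 y 0.02 zy 0.0 clr [ 2.56  1.38 12.18 24.97] F [-0.2  0.1 -3.1] M [ 0.08 -0.44  0.06]
u,cz 77.26 63.15
```

```bash
python3 -m jog '[{"grip":1,"x":-2,"y":0,"z":0.25,"rx":0,"ry":0,"rz":0},{"grip":1,"x":-2,"y":0,"z":0,"rx":0,"ry":0,"rz":0},{"grip":1,"x":0,"y":0,"z":0,"rx":0,"ry":0,"rz":0},{"grip":1,"x":0,"y":0,"z":0,"rx":0,"ry":0,"rz":0}]'>/dev/null; python3 chk.py;  python3 -m jog '[{"grip":1,"x":-2,"y":0,"z":0,"rx":0,"ry":0,"rz":0},{"grip":1,"x":-2,"y":0,"z":0,"rx":0,"ry":0,"rz":0},{"grip":1,"x":0,"y":0,"z":0,"rx":0,"ry":0,"rz":0},{"grip":1,"x":0,"y":0,"z":0,"rx":0,"ry":0,"rz":0}]'>/dev/null; python3 chk.py
```

```text
O [-39.76  45.24] th 28.95 y 0.04 zy 0.0 clr [ 1.92  1.14 13.88 24.72] F [-0.4 -0.7 -3.2] M [ 0.05 -0.5   0.  ]
u,cz 81.22 63.39
O [-43.26  47.19] th 28.95 y 0.02 zy 0.0 clr [ 1.91  1.14 15.83 24.72] F [-0.7  0.  -2.4] M [ 0.08 -0.52 -0.05]
u,cz 85.23 63.39
```

```bash
python3 -m jog '[{"grip":1,"x":-3,"y":0,"z":0,"rx":0,"ry":0,"rz":0},{"grip":1,"x":-3,"y":0,"z":0,"rx":0,"ry":0,"rz":0},{"grip":1,"x":-3,"y":0,"z":0,"rx":0,"ry":0,"rz":0},{"grip":1,"x":0,"y":0,"z":0,"rx":0,"ry":0,"rz":0}]'>/dev/null; python3 chk.py;  python3 -m jog '[{"grip":1,"x":-5,"y":0,"z":0,"rx":0,"ry":0,"rz":0},{"grip":1,"x":-6,"y":0,"z":0,"rx":0,"ry":0,"rz":0},{"grip":1,"x":-7,"y":0,"z":0,"rx":0,"ry":0,"rz":0},{"grip":1,"x":-8,"y":0,"z":0,"rx":0,"ry":0,"rz":0},{"grip":1,"x":-8,"y":0,"z":0,"rx":0,"ry":0,"rz":0},{"grip":1,"x":-8,"y":0,"z":0,"rx":0,"ry":0,"rz":0},{"grip":1,"x":0,"y":0,"z":0,"rx":0,"ry":0,"rz":0},{"grip":1,"x":0,"y":0,"z":0,"rx":0,"ry":0,"rz":0}]'; python3 chk.py;python3 - <<'E'
from h import *
for n in ("scene",):
    d=read_camera(n);f=d["frame"]
    f=cv2.resize(f[80:250,320:470],None,fx=3.5,fy=3.5,interpolation=cv2.INTER_CUBIC)
    cv2.imwrite(f"pics/{n}4.png",f[:,:,::-1])
E
```

```text
O [-51.5   51.84] th 28.96 y -0.03 zy 0.0001 clr [ 7.58  4.29 20.48 24.81] F [ 0.4 -0.4 -2.8] M [ 0.03 -0.56  0.02]
u,cz 94.68 63.32
time: 14.55
eef_pos: [0.5373, -0.1906, 0.3183]
tcp_rot: [0.968, 0.032, -0.249, 0.009]
contact_force: [0.3, 0.4, -3.2]
opening: 0.135
O [-87.97  72.22] th 28.9 y -0.1 zy 0.0002 clr [48.48 45.   40.9  31.95] F [ 0.3  0.4 -3.2] M [-0.02 -0.45  0.02]
u,cz 136.53 62.99
```

View pics/scene4.png

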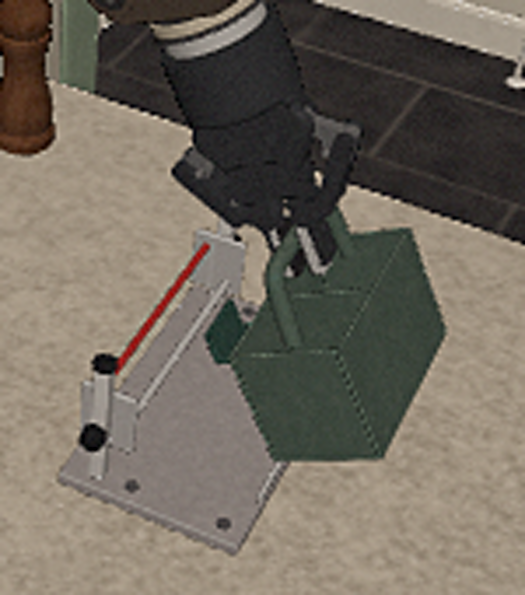

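```bash
python3 - <<'E'
from h import *
delta(np.array([.50,-.19,.42]),rot(3.87))
E
```

```text
shift mm [-82.    -3.07 -71.17] rv deg [ 1.000e-02  2.891e+01 -2.000e-02]
```

```bash
python3 -m jog '[{"grip":1,"x":-10,"y":0,"z":-9,"rx":0,"ry":0,"rz":0},{"grip":1,"x":-18,"y":0,"z":-16,"rx":0,"ry":0,"rz":0},{"grip":1,"x":-18,"y":-1,"z":-16,"rx":0,"ry":0,"rz":0},{"grip":1,"x":-18,"y":-1,"z":-15,"rx":0,"ry":0,"rz":0},{"grip":1,"x":-18,"y":-1,"z":-15,"rx":0,"ry":0,"rz":0},{"grip":1,"x":0,"y":0,"z":0,"rx":0,"ry":3,"rz":0},{"grip":1,"x":0,"y":0,"z":0,"rx":0,"ry":5,"rz":0},{"grip":1,"x":0,"y":0,"z":0,"rx":0,"ry":5,"rz":0}]'; python3 -m jog '[{"grip":1,"x":0,"y":0,"z":0,"rx":0,"ry":5,"rz":0},{"grip":1,"x":0,"y":0,"z":0,"rx":0,"ry":5,"rz":0},{"grip":1,"x":0,"y":0,"z":0,"rx":0,"ry":4,"rz":0},{"grip":1,"x":0,"y":0,"z":0,"rx":0,"ry":2,"rz":0},{"grip":1,"x":0,"y":0,"z":0,"rx":0,"ry":0,"rz":0}]'; python3 - <<'E'
from h import *
delta(np.array([.4856,.2308,.42]),rot(-13.3))
E
```

```text
time: 15.27
eef_pos: [0.5, -0.1899, 0.421]
tcp_rot: [0.99, 0.033, -0.136, 0.005]
contact_force: [-0.5, -0.1, -2.7]
opening: 0.13
time: 15.68
eef_pos: [0.4997, -0.1899, 0.4203]
tcp_rot: [0.999, 0.034, 0.0, 0.0]
contact_force: [0.4, 0.4, -1.8]
opening: 0.13
shift mm [ 1.4470e+01 -4.2068e+02  2.4000e-01] rv deg [ 0.   -0.03 17.19]
```

```bash
python3 -m jog '[{"grip":1,"x":1,"y":-15,"z":0,"rx":0,"ry":0,"rz":0},{"grip":1,"x":1,"y":-30,"z":0,"rx":0,"ry":0,"rz":0},{"grip":1,"x":1,"y":-32,"z":0,"rx":0,"ry":0,"rz":0},{"grip":1,"x":1,"y":-32,"z":0,"rx":0,"ry":0,"rz":0},{"grip":1,"x":1,"y":-32,"z":0,"rx":0,"ry":0,"rz":0},{"grip":1,"x":1,"y":-32,"z":0,"rx":0,"ry":0,"rz":0},{"grip":1,"x":1,"y":-32,"z":0,"rx":0,"ry":0,"rz":0},{"grip":1,"x":1,"y":-32,"z":0,"rx":0,"ry":0,"rz":0}]'; python3 -m jog '[{"grip":1,"x":1,"y":-32,"z":0,"rx":0,"ry":0,"rz":0},{"grip":1,"x":1,"y":-32,"z":0,"rx":0,"ry":0,"rz":0},{"grip":1,"x":1,"y":-32,"z":0,"rx":0,"ry":0,"rz":0},{"grip":1,"x":1,"y":-32,"z":0,"rx":0,"ry":0,"rz":0},{"grip":1,"x":1,"y":-30,"z":0,"rx":0,"ry":0,"rz":0},{"grip":1,"x":1.5,"y":-15.7,"z":0,"rx":0,"ry":0,"rz":0},{"grip":1,"x":0,"y":-8,"z":0,"rx":0,"ry":0,"rz":0},{"grip":1,"x":0,"y":0,"z":0,"rx":0,"ry":0,"rz":3.2}]'; python3 -m jog '[{"grip":1,"x":0,"y":0,"z":0,"rx":0,"ry":0,"rz":5},{"grip":1,"x":0,"y":0,"z":0,"rx":0,"ry":0,"rz":5},{"grip":1,"x":0,"y":0,"z":0,"rx":0,"ry":0,"rz":4},{"grip":1,"x":0,"y":0,"z":0,"rx":0,"ry":0,"rz":0},{"grip":1,"x":0,"y":0,"z":0,"rx":0,"ry":0,"rz":0}]';python3 - <<'E'
from h import *
delta(np.array([.4856,.2308,.303]),rot(-13.3))
for n in ("scene","top"):
    d=read_camera(n);np.savez(f"pics/{n}5.npz",**d);cv2.imwrite(f"pics/{n}5.png",d["frame"][:,:,::-1])
E
```

```text
time: 16.35
eef_pos: [0.4913, 0.0492, 0.4198]
tcp_rot: [0.999, 0.034, -0.001, 0.0]
contact_force: [0.8, 0.2, -1.6]
opening: 0.136
time: 17.02
eef_pos: [0.4856, 0.2306, 0.4196]
tcp_rot: [1.0, 0.007, -0.001, 0.0]
contact_force: [-0.6, -0.6, -3.0]
opening: 0.134
time: 17.43
eef_pos: [0.4862, 0.2285, 0.4196]
tcp_rot: [0.993, -0.115, -0.0, 0.0]
contact_force: [-0.6, 0.3, -3.3]
opening: 0.129
shift mm [ -1.08  -2.19 116.58] rv deg [0.04 0.   0.06]
```

View pics/scene5.png

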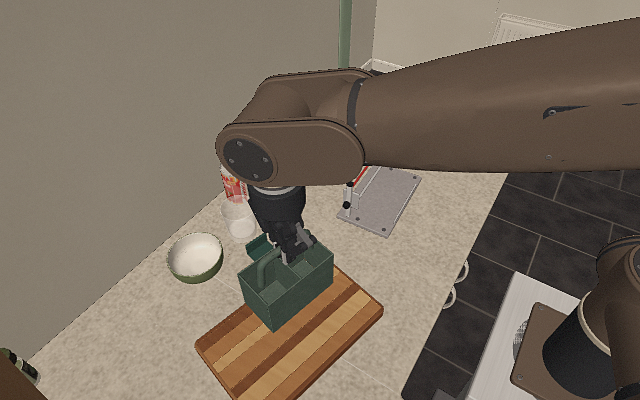

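View pics/top5.png

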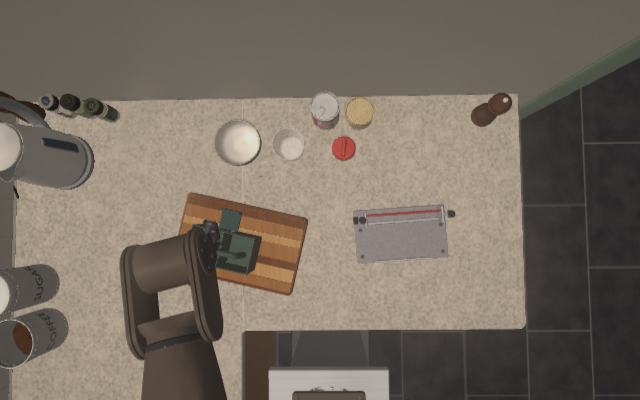

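```bash
python3 -m jog '[{"grip":1,"x":-1,"y":-2.2,"z":10,"rx":0,"ry":0,"rz":0},{"grip":1,"x":0,"y":0,"z":20,"rx":0,"ry":0,"rz":0},{"grip":1,"x":0,"y":0,"z":25,"rx":0,"ry":0,"rz":0},{"grip":1,"x":0,"y":0,"z":25,"rx":0,"ry":0,"rz":0},{"grip":1,"x":0,"y":0,"z":15,"rx":0,"ry":0,"rz":0},{"grip":1,"x":0,"y":0,"z":8,"rx":0,"ry":0,"rz":0},{"grip":1,"x":0,"y":0,"z":3,"rx":0,"ry":0,"rz":0},{"grip":1,"x":0,"y":0,"z":0,"rx":0,"ry":0,"rz":0}]';python3 - <<'E'
from h import *
delta(np.array([.4856,.2308,.3031]),rot(-13.3))
T=read_camera("top");S=dict(np.load("pics/scene5.npz"))
# board right-rear & front-right corner height from two views
print(tri(ray(T,307,218),ray(S,318,250)),tri(ray(T,290.5,294.5),ray(S,382.5,308)))
E
```

```text
time: 18.2
eef_pos: [0.4859, 0.2311, 0.3129]
tcp_rot: [0.993, -0.116, -0.0, 0.0]
contact_force: [0.4, 0.2, -2.1]
opening: 0.135
shift mm [-0.23  0.34  9.83] rv deg [ 0.02  0.02 -0.02]
(array([0.54708877, 0.04826428, 0.01712831]), [np.float64(0.0031856616728416064), np.float64(0.003185661672841693)]) (array([0.35103331, 0.0960666 , 0.01645169]), [np.float64(0.0019551578162871853), np.float64(0.001955157816287093)])
```

Two-view board height is about 17 mm, ±5 mm, which is roughly the 22 mm in the text. The last few millimetres I'll lower by feel.

```bash
python3 -m jog '[{"grip":1,"x":0,"y":0,"z":3,"rx":0,"ry":0,"rz":0},{"grip":1,"x":0,"y":0,"z":2,"rx":0,"ry":0,"rz":0},{"grip":1,"x":0,"y":0,"z":1.5,"rx":0,"ry":0,"rz":0},{"grip":1,"x":0,"y":0,"z":1,"rx":0,"ry":0,"rz":0},{"grip":1,"x":0,"y":0,"z":0,"rx":0,"ry":0,"rz":0},{"grip":1,"x":0,"y":0,"z":0,"rx":0,"ry":0,"rz":0}]'; python3 -m jog '[{"grip":1,"x":0,"y":0,"z":0.7,"rx":0,"ry":0,"rz":0},{"grip":1,"x":0,"y":0,"z":0,"rx":0,"ry":0,"rz":0},{"grip":1,"x":0,"y":0,"z":0,"rx":0,"ry":0,"rz":0}]'
```

```text
time: 18.75
eef_pos: [0.486, 0.2311, 0.3062]
tcp_rot: [0.993, -0.116, 0.0, -0.0]
contact_force: [-0.2, 0.1, -1.8]
opening: 0.132
time: 19.0
eef_pos: [0.486, 0.2311, 0.3054]
tcp_rot: [0.993, -0.116, 0.0, -0.0]
contact_force: [-0.3, 0.6, -2.6]
opening: 0.133
```

```bash
python3 -m jog '[{"grip":1,"x":0,"y":0,"z":0.6,"rx":0,"ry":0,"rz":0},{"grip":1,"x":0,"y":0,"z":0,"rx":0,"ry":0,"rz":0},{"grip":1,"x":0,"y":0,"z":0,"rx":0,"ry":0,"rz":0}]' | sed -n '2p;4p'; python3 -m jog '[{"grip":1,"x":0,"y":0,"z":0.5,"rx":0,"ry":0,"rz":0},{"grip":1,"x":0,"y":0,"z":0,"rx":0,"ry":0,"rz":0},{"grip":1,"x":0,"y":0,"z":0,"rx":0,"ry":0,"rz":0}]'| sed -n '2p;4p'
```

```text
eef_pos: [0.486, 0.231, 0.3047]
contact_force: [0.4, 0.2, -2.6]
eef_pos: [0.486, 0.2311, 0.3042]
contact_force: [0.2, 0.2, -1.8]
```

```bash
python3 -m jog '[{"grip":1,"x":0,"y":0,"z":0.5,"rx":0,"ry":0,"rz":0},{"grip":1,"x":0,"y":0,"z":0,"rx":0,"ry":0,"rz":0},{"grip":1,"x":0,"y":0,"z":0,"rx":0,"ry":0,"rz":0}]' | sed -n '2p;4p'; python3 -m jog '[{"grip":1,"x":0,"y":0,"z":0.5,"rx":0,"ry":0,"rz":0},{"grip":1,"x":0,"y":0,"z":0,"rx":0,"ry":0,"rz":0},{"grip":1,"x":0,"y":0,"z":0,"rx":0,"ry":0,"rz":0}]'| sed -n '2p;4p'
```

```text
eef_pos: [0.486, 0.2311, 0.3037]
contact_force: [-0.1, -0.9, -2.8]
eef_pos: [0.486, 0.2311, 0.3032]
contact_force: [-0.1, 0.4, -2.7]
```

```bash
python3 -m jog '[{"grip":1,"x":0,"y":0,"z":0.5,"rx":0,"ry":0,"rz":0},{"grip":1,"x":0,"y":0,"z":0,"rx":0,"ry":0,"rz":0},{"grip":1,"x":0,"y":0,"z":0,"rx":0,"ry":0,"rz":0}]' | sed -n '2p;4p'
```

```text
eef_pos: [0.486, 0.2311, 0.3027]
contact_force: [0.8, -0.3, -3.1]
```

```bash
python3 -m jog '[{"grip":1,"x":0,"y":0,"z":0.5,"rx":0,"ry":0,"rz":0},{"grip":1,"x":0,"y":0,"z":0,"rx":0,"ry":0,"rz":0},{"grip":1,"x":0,"y":0,"z":0,"rx":0,"ry":0,"rz":0}]' | sed -n '2p;4p'; python3 -m jog '[{"grip":1,"x":0,"y":0,"z":0.4,"rx":0,"ry":0,"rz":0},{"grip":1,"x":0,"y":0,"z":0,"rx":0,"ry":0,"rz":0},{"grip":1,"x":0,"y":0,"z":0,"rx":0,"ry":0,"rz":0}]'| sed -n '2p;4p'
```

```text
eef_pos: [0.486, 0.2311, 0.3026]
contact_force: [-0.2, -1.6, -1.1]
eef_pos: [0.4861, 0.2311, 0.3026]
contact_force: [-2.7, -1.5, 3.5]
```

```bash
python3 -m jog '[{"grip":1,"x":0,"y":0,"z":-0.3,"rx":0,"ry":0,"rz":0},{"grip":1,"x":0,"y":0,"z":0,"rx":0,"ry":0,"rz":0},{"grip":0.8,"x":0,"y":0,"z":0,"rx":0,"ry":0,"rz":0},{"grip":0.7,"x":0,"y":0,"z":0,"rx":0,"ry":0,"rz":0},{"grip":0.5,"x":0,"y":0,"z":0,"rx":0,"ry":0,"rz":0},{"grip":0.4,"x":0,"y":0,"z":0,"rx":0,"ry":0,"rz":0},{"grip":0.4,"x":0,"y":0,"z":0,"rx":0,"ry":0,"rz":0}]' 20; python3 -c "
from h import *
d=read_camera('wrist');np.savez('pics/w6.npz',**d);cv2.imwrite('pics/w6.png',d['frame'][:,:,::-1])"
```

```text
time: 21.33
eef_pos: [0.486, 0.2311, 0.302]
tcp_rot: [0.993, -0.116, 0.0, -0.0]
contact_force: [0.3, -0.4, 0.1]
opening: 0.6
```

View pics/w6.png

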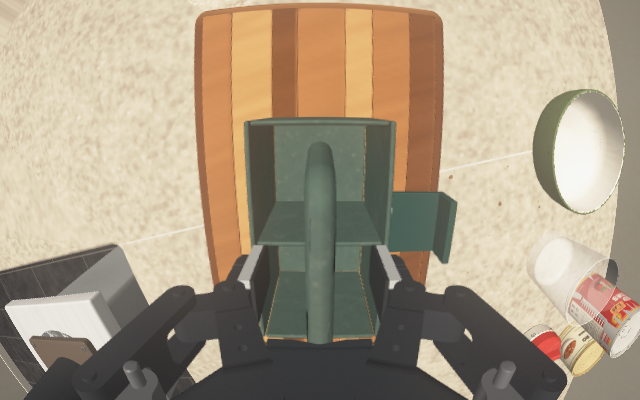

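Released: the pads stand clear on both sides of the handle (u≈250 and 390, handle at 320) and the caddy is upright. I'll lift straight up, then check.

```bash
python3 -m jog '[{"grip":0.4,"x":0,"y":0,"z":-5,"rx":0,"ry":0,"rz":0},{"grip":0.4,"x":0,"y":0,"z":-15,"rx":0,"ry":0,"rz":0},{"grip":0.4,"x":0,"y":0,"z":-25,"rx":0,"ry":0,"rz":0},{"grip":0.4,"x":0,"y":0,"z":-30,"rx":0,"ry":0,"rz":0},{"grip":0.4,"x":0,"y":0,"z":-30,"rx":0,"ry":0,"rz":0},{"grip":0.4,"x":0,"y":0,"z":-15,"rx":0,"ry":0,"rz":0}]';python3 -m jog '[{"grip":0.4,"x":0,"y":15,"z":0,"rx":0,"ry":0,"rz":0},{"grip":0.4,"x":0,"y":30,"z":0,"rx":0,"ry":0,"rz":0},{"grip":0.4,"x":0,"y":30,"z":0,"rx":0,"ry":0,"rz":0},{"grip":0.4,"x":0,"y":30,"z":0,"rx":0,"ry":0,"rz":0},{"grip":0.4,"x":0,"y":30,"z":0,"rx":0,"ry":0,"rz":0},{"grip":0.4,"x":0,"y":15,"z":0,"rx":0,"ry":0,"rz":0},{"grip":0.4,"x":0,"y":0,"z":0,"rx":0,"ry":0,"rz":0},{"grip":0.4,"x":0,"y":0,"z":0,"rx":0,"ry":0,"rz":0}]'; python3 -c "
from h import *
for n in ('top','scene','wrist'):
    d=read_camera(n);np.savez(f'pics/{n}7.npz',**d);f=d['frame']
    if n=='top': f=cv2.resize(f[180:310,160:320],None,fx=4.5,fy=4.5,interpolation=cv2.INTER_CUBIC)
    cv2.imwrite(f'pics/{n}7.png',f[:,:,::-1])"
```

```text
time: 21.88
eef_pos: [0.4863, 0.2312, 0.4271]
tcp_rot: [0.993, -0.116, 0.003, -0.001]
contact_force: [0.4, 0.6, 0.2]
opening: 0.601
time: 22.55
eef_pos: [0.4512, 0.0846, 0.4227]
tcp_rot: [0.993, -0.117, 0.001, -0.0]
contact_force: [0.0, 0.2, 0.3]
opening: 0.602
```

View pics/top7.png

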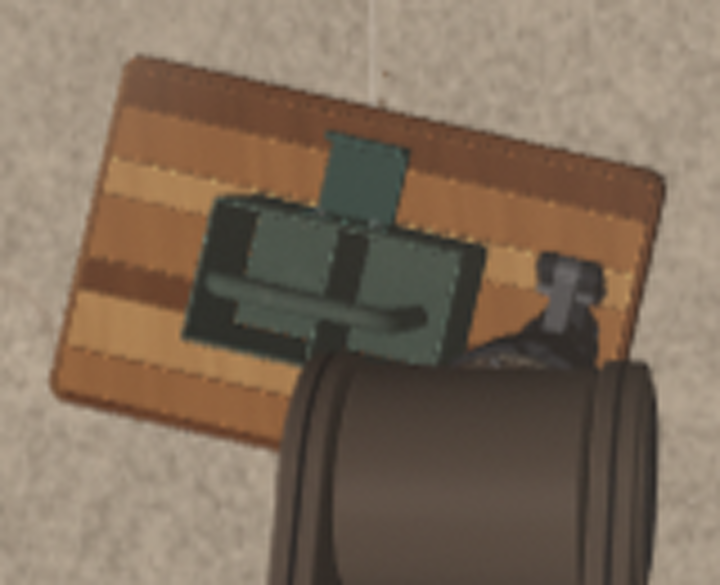

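View pics/scene7.png

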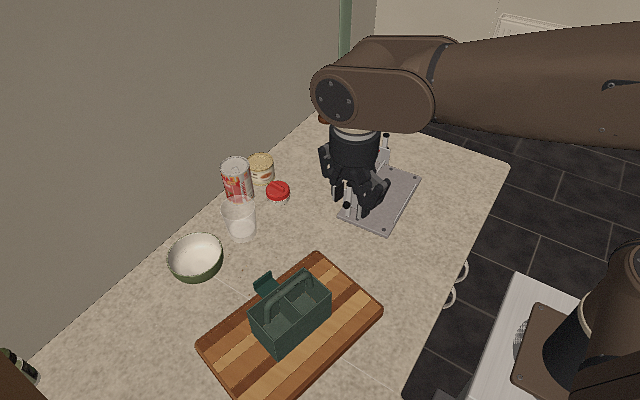

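View pics/wrist7.png

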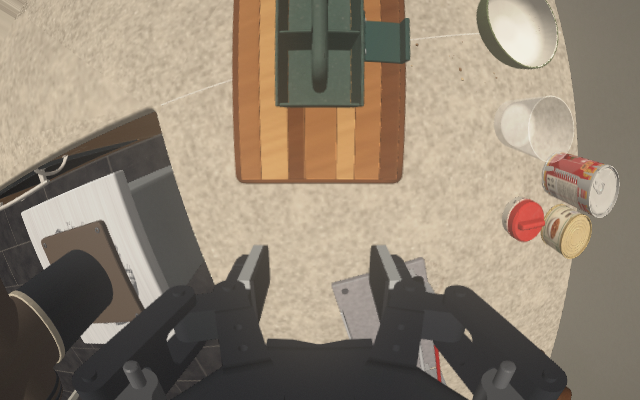

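```bash
python3 - <<'E'
from h import *
T=dict(np.load("pics/top7.npz"));W=dict(np.load("pics/wrist7.npz"))
z=lambda u,v:(160+(u-1.75)/4.5,180+(v-1.75)/4.5)
BL=plane(T,*z(216,198),.112);BR=plane(T,*z(486,250),.112);FL=plane(T,*z(183,338),.112)
print("caddy centre",(BR+FL)/2,"lengths",np.linalg.norm(BL-BR),np.linalg.norm(BL-FL))
print("board corners",[plane(T,*z(*p),.022).round(4) for p in [(125,52),(667,172),(50,402)]])
t=lambda n:cv2.cvtColor(dict(np.load(n))["frame"],cv2.COLOR_RGB2GRAY)
a=np.load("pics/top.npy");b=T["frame"];m=(np.abs(a.astype(int)-b).sum(2)>60)
m[:, :200]&=True
print("diff bowl/glass/timer/dock-area",m[110:170,210:365].sum(),m[195:222,350:460].sum())
s=get_state();print(s["time"],s["contact_force"])
E
```

```text
caddy centre [0.48656604 0.22200448 0.112     ] lengths 0.1491239063618974 0.07710450481691475
board corners [array([0.6245, 0.368 , 0.022 ]), array([0.5502, 0.0475, 0.022 ]), array([0.4192, 0.4111, 0.022 ])]
diff bowl/glass/timer/dock-area 0 235
22.7 [-0.33136945  0.88720179 -0.42545033]
```

```bash
python3 - <<'E'
from h import *
W=dict(np.load("pics/wrist7.npz"))
R=Ro.from_euler('z',-13.3,degrees=True)
f=lambda u,v,z:R.inv().apply(plane(W,u,v,z,True)-np.array([.4852,.2303,0]))*1e3
print("rim near corners (board frame, expect +-40,-70)",f(276,106,.112),f(364,106,.112))
print("board near edge (expect y -165)",f(275,182,.022),f(360,182,.022))
E
python3 -c "
from plant import sign_off; print(sign_off())"
```

```text
rim near corners (board frame, expect +-40,-70) [-38.06891912 -69.40967203 112.        ] [ 40.62449733 -69.36431166 112.        ]
board near edge (expect y -165) [ -53.76807962 -160.25970973   22.        ] [  50.90179992 -160.31506925   22.        ]
the job is handed in; nothing more can be done
None
```

The caddy is out of the dock and standing upright in the middle of the chopping board, released. I handed the job in at about 23 s on the robot's clock.

- **Feeling for the rod:** I lifted the caddy level until it touched the red rod after about 5.9 mm. The wrist force peaked at about 8 N, including the caddy's roughly 2.5 N weight.
- **Getting it out:** I tilted it back 29°. A light touch on the bare steel rod, about 3 N, gave me the middle of the gap. The hook then slid out along its arm with no contact force showing.
- **Setting down:** I lowered it in half-millimetre steps and let go at about 6 N. The gripper then moved well clear.

**Last checks**
- **Caddy position:** The wrist camera put the near rim corners at (−38, −69) and (+41, −69) mm in the board's frame. I expected (±40, −70), so the caddy is centred to 1–2 mm.
- **Board edge:** The board's near edge read y = −160 mm where I expected −165. That is a 5 mm disagreement in either the camera reading or my estimate of the board's centre.
- **Top view:** It put the caddy about 9 mm off along its length. It also made the caddy 149 mm long instead of 140, because a corner was hard to read, so I trusted the wrist view.
- **Board height:** The two-camera estimate was about 17 mm against the stated 22 mm. The touch at set-down agreed with 22 mm.
- **Everything else:** The bowl, glass and timer area showed no changed pixels in the top view. The strip around the dock's rods showed changes, which fits the hook no longer being there, but I did not check the dock further.

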